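Lift the hot lid off the sample heater with the lid lifter

ROBOT

A 6-joint arm with a two-finger parallel gripper is mounted at the origin on the work surface. World frame = base frame: x ahead of the robot, y to its left, z up, the work surface at z = 0. Lengths are in m, angles in rad, forces in N, time in s.
With the tool pointing down it reaches from about 0.375 to 0.9 m from the base axis. Payload 3.1 kg.
Tool frame: the origin (TCP) lies midway between the tips of the shut fingers; the grasp point (between the pads) lies 19 mm behind it (manip.hold_point_z is the distance from the TCP to the grasp point, in m); x points along the fingers, y is the direction in which the jaws open and shut, and the axes are right-handed (so a half turn about x gives the same grasp; the last joint's range is limited). The gripper opens to 85 mm and grips with 20 to 120 N. Pads are 22 mm wide; open, the fingers measure 114 mm over their backs; the gripper's body (76 mm by 85 mm) begins 54 mm behind the grasp point. The pads swing forward as they close: fully open they stand 13 mm farther back than shut.
Start: joints at [-1.474, 0.527, 1.433, -0, 1.181, -0.178], TCP at [0.17, -0.602, 0.231] pointing down, gripper open.
Joint ranges: [-3.08, 3.08], [-0.75, 2.2], [0.22, 2.44], [-1.43, 4.57], [0, 2.65], [-2.85, 2.85]. Speed limits (rad/s): [2.79, 2.79, 3.14, 3.14, 3.14, 3.14].

INTERFACE

Orientations are given as a unit quaternion [x, y, z, w].
In Python, from station import manip, snapshot gives the robot as it stands.
- The arm moves only by the tool play_rows, never from a script. Its argument "series" is a list of rows, each a list of 4 numbers: the shift along the tool's x, y, z in m, then the turn about the tool's x in degrees. In form: [[tx, ty, tz, spin], ...]. A call has 1 to 20 rows; each row is the pose to reach, as a shift and turn from the pose measured when the call began, along the tool's axes at that moment; what a row does not reach only later rows make up. A row lasts 1/10 s, in which the tool goes at most 50 mm and 8.59 degrees, less where a joint would pass 70% of its speed; a pose out of reach is approached as far as the arm can. A call with a gripper value outside its range is refused whole. "claw" is the opening in per cent of the stroke, from 0 (shut) to 100 (fully open), set as the call begins (left out, the last holds). The fingers move at their own pace and stop on an object; "force" is the grip in N (left out, the last holds). Time passes only in rows, so rows that repeat a pose let the fingers close. It gives the time, the measured TCP pose, the force and the opening at its end, in the units of the state.
- manip.sense(): the state, without advancing time (a new reading comes with each control period).
- snapshot(name): name is "scene" or "top" or "wrist"; returns a dict with "image" (420x560x3 uint8, blue, green, red), "depth" (420x560 float32, m along the optical axis (not along the pixel's ray), 0 where there is no reading), "fov_y" (degrees; the focal length in pixels is half the picture's height over the tangent of half this angle, whatever the lens; pixels are square), "cx", "cy" (the principal point, pixels), "R" (3x3) and "t" (3): a world point X has camera coordinates R X + t. Camera axes: x right, y down, z forward; pixel columns grow to the right and rows downward; lengths in m; the calibration is good to about 2 mm. The wrist camera is an equidistant fisheye: a pixel r from the principal point sees the ray r / f radians off the axis. A picture is of the moment at which its call begins.
- manip.sign_off(): hands the job in, once; it reports no verdict.
The state is a dict: "t": time; "q": joint angles; "qd": joint speeds; "tau": joint torques, N m; "tcp_pos": TCP position; "tool_rot": TCP orientation; "force": force on the tool from outside, world axes, zero at the start; "ft_torque": the same for the moment, N m; "finger_gap": opening from 0.0 (shut) to 1.0 (fully open).
Only numpy, scipy, OpenCV 4.12 (cv2) and the standard library are available. Lean on these libraries where they do the work, as an engineer would, in place of code of your own. Each camera call takes 0.05 s, during which the arm holds its last target.

TASK

The lid of the sample heater is hot: take the lid lifter from its rack, hook it under the lid's loop, lift the lid off keeping it level, and set it gently, fully seated, in the ring of the cooling stand. The stand's height is unknown, so feel for it; press on the lid, heater and stand with no more than about 10 N. Then unhook the lifter without dragging the lid and hang it back on its rack; touch the lid, heater and stand only with the lifter and leave the other things alone.

Things in the scene. Friction and masses are not known exactly. Their poses are not given: they have to be found in the camera images.
- lifter: Lid lifter, 180 g, hanging upright, z up. Origin: centre of its orange grip (24 mm in x, 18 mm in y, 52 mm tall), to be pinched across y from above. Steel collar under the grip: 40 mm diameter, 26 to 32 mm below the origin. A 9 mm shaft drops to 57 mm below, a flat bar bends out to x = -30 mm, runs down and returns as a hook pointing to +x. Most of its weight is on the grip's axis.
- hook (a point): Point on the lifter straight under its grip, 140 mm below the grip's centre, on the hook's upper bearing face, which is level from x = -16 to +10 mm. Hook 12 mm wide in y, 6 mm thick; its upturned tip ends 21 mm ahead (+x), 13 mm above this point; the upright bar is 30 mm behind (-x). Same axes as the lifter.
- rack: Fixed lifter rack: grey base, steel fork. Origin: underside of the base below the hanging lifter. The fork opens to the rack's -x; two thin posts at x = +53 to +67 mm. Two prongs along x, 20 mm gap centred on y = 0, top at z = 145 mm, 8 mm thick, from the posts to x = -24 mm, with end lips 4 mm high at x = -23 to -27 mm. Collar lies on the prongs, shaft in the gap.
- hang (a point): Where the centre of the lifter's grip is when it hangs on the rack, 177 mm above the rack's origin, the lifter's axes parallel to the rack's. To take the lifter, raise it 8 mm or more and move it along the rack's -x by 70 mm or more; hang it back the other way round.
- heater: Fixed sample heater, white drum of 144 mm diameter, 85 mm tall, with a round well of 89 mm diameter in the top; origin under the centre of the drum. Its control box (75 mm tall) reaches from x = +70 to +140 mm. At the start the lid sits in the well.
- lid: Hot round steel lid with a brass loop on top, 0.3 to 0.6 kg, z up. Origin: centre of the underside of its flange (104 mm diameter, 6 mm thick). Below it a tapered plug, 12 mm deep, 82 mm diameter narrowing to 66 mm. At the start the plug is in the heater's well and the flange on its rim.
- loop (a point): Middle of the axis of the loop's level top bar, 40 mm above the lid's origin; bar 7 mm thick, 40 mm long, along the lid's y; legs at y = -28 and +28 mm. Free gap under the bar 30.5 mm high down to the flange, open along x and alike from both sides. The lid balances when hung from this point.
- stand: Fixed cooling stand: grey round base (124 mm diameter) and a column with an aluminium seat ring on top, 120 mm outside, 88 mm opening, 16 mm deep, centred on the base. Origin: underside of the base centre. The column is set to a different, unmeasured height each time: the ring's top, where the lid's flange must rest, is 65 to 140 mm above the table. It is stiff.
- beaker: Glass beaker, 60 mm diameter, 75 mm tall, leave alone; origin at its underside.
- amber_bottle: Amber bottle, 56 mm diameter, 115 mm tall, leave alone; origin at its underside.
- jar: Green jar, 60 mm diameter, 70 mm tall, leave alone; origin at its underside.
- dish: White ceramic dish, 70 mm diameter, 18 mm tall, leave alone; origin at its underside.
- wash_can: Aluminium can, 60 mm diameter, 100 mm tall, leave alone; origin at its underside.
- stopper: Glass stopper standing on end, 28 mm diameter, 55 mm tall, leave alone; origin at its underside.
There are look-alikes about, which are no part of the job. What is shaped like the rack but orange is not meant.

How it is judged:
On the way, in this order (a step that is already met when the one before it is completed fails the run):
1. the lid hangs from the lifter, level and clear of the heater (z of lid in the frame of heater above 0.1 m and contact force between lifter and lid above 1 N and contact force between lid and heater below 0.1 N and angle between lid's own z axis and vertical below 0.2 rad), for 0.2 s.
2. the lid is fully seated in the stand's ring, level, with the lifter off it (horizontal distance between lid and stand below 0.006 m and angle between lid's own z axis and vertical below 0.06 rad and contact force between lid and stand above 1 N and contact force between lifter and lid below 0.1 N), for 0.2 s.
At the end, for the whole second after the job is handed in: The lid rests fully seated in the cooling stand's ring (centre within 6 mm, tilted less than 0.06 rad), nothing else holding it, and the lifter hangs upright on its rack (within 15 mm sideways, collar on the prongs), both released and at rest (all of step 2 and horizontal distance between lifter and rack below 0.015 m and z of lifter in the frame of rack between 0.172 and 0.185 m and angle between lifter's own z axis and vertical below 0.1 rad and contact force between lifter and rack above 0.5 N and linear speed of each of lid, lifter below 0.02 m/s); the robot touches nothing.
It fails at once if the lid is tilted more than 0.3 rad (angle between lid's own z axis and vertical above 0.3 rad).
It fails at once if the gripper or arm touches the hot lid, the heater or the stand (contact force between any of the fingers, the arm and lid above 0.5 N or contact force between any of the fingers, the arm and heater above 0.5 N or contact force between any of the fingers, the arm and stand above 0.5 N).
It fails at once if the lid is pressed or dropped on the stand or heater with more than 16 N (contact force between lid and stand above 16 N or contact force between lid and heater above 16 N).
It fails at once if the lifter presses on the lid, heater or stand with more than 16 N (contact force between lifter and lid above 16 N or contact force between lifter and heater above 16 N or contact force between lifter and stand above 16 N).
It fails at once if another thing is disturbed (moved more than 20 mm) (distance of any of beaker, amber_bottle, jar, dish, wash_can, stopper from where it was at the start of the episode above 0.02 m).
It also fails if it takes over 69 s, if anything falls off the work surface, if the arm or the gripper's body presses on something with over 40 N, if the wrist force passes 120 N, or if a joint passes its speed limit or range.

## Working session

There is one attempt and no reset: what is moved stays moved. The work goes in short steps, Python scripts to look and compute and a tool call to move; the robot and the scene stay as the last step left them, time stands still between calls to the robot, and variables do not carry over. Pictures are saved under pics/ and viewed, and the job is handed in when it is done.

Besides the shell and the picture viewer there is one more tool, called after "Call:" in YAML: its name, and indented under it one key for each argument. play_rows: Moves the arm, as the interface text tells. Its arguments: {"type":"object","properties":{"series":{"type":"array","items":{"type":"array","items":{"type":"number"}}},"claw":{"type":"number"},"force":{"type":"number"}},"required":["series"]}

```bash
ls; mkdir -p pics
cat > h.py <<'E'
import numpy as np, cv2, pickle
from station import manip, snapshot
def world(s,u,v,d=None):
    f=s['image'].shape[0]/2/np.tan(np.radians(s['fov_y'])/2)
    d=s['depth'][int(v),int(u)] if d is None else d
    c=np.array([(u-s['cx'])/f*d,(v-s['cy'])/f*d,d]); return s['R'].T@(c-s['t'])
def cloud(s):
    H,W=s['depth'].shape; f=H/2/np.tan(np.radians(s['fov_y'])/2)
    v,u=np.mgrid[:H,:W]; d=s['depth']
    c=np.stack([(u-s['cx'])/f*d,(v-s['cy'])/f*d,d],-1)
    return (c-s['t'])@s['R']
E
python3 - <<'E'
from h import *
for n in ('scene','top','wrist'):
    s=snapshot(n); cv2.imwrite(f'pics/{n}0.png',s['image']); pickle.dump(s,open(f'{n}0.pkl','wb'))
    print(n,s['fov_y'],s['cx'],s['cy'],s['R'].round(3).tolist(),s['t'].round(3).tolist())
print(manip.sense())
print(manip.hold_point_z)
E
```

```text
pics
scene 50.08370772051988 281.01464699325413 204.63546687468494 [[-0.253, 0.967, 0.008], [0.503, 0.139, -0.853], [-0.826, -0.212, -0.522]] [0.131, -0.137, 1.605]
top 45.76550564849072 284.9700692352007 222.13189821974194 [[-0.02, -1.0, -0.006], [-0.987, 0.02, -0.158], [0.158, 0.003, -0.987]] [0.019, 0.509, 1.431]
wrist 65.70646984690485 282.91837204063364 205.57551917302126 [[0.272, -0.962, -0.001], [-0.93, -0.263, 0.259], [-0.249, -0.069, -0.966]] [-0.624, -0.034, 0.378]
{'t': 0.15, 'q': array([-1.47450111e+00,  5.28219611e-01,  1.43359116e+00,  3.08511608e-05,
        1.18137586e+00, -1.78469792e-01]), 'qd': array([ 0.00062977, -0.00362887, -0.00486415, -0.0009228 ,  0.00042097,
       -0.00026599]), 'tau': array([ 1.46366703e-03, -4.42742622e+01, -1.78275526e+01, -2.36380338e-04,
        5.60007262e-03, -1.67372582e-05]), 'tcp_pos': array([ 0.16957869, -0.60100599,  0.23058405]), 'tool_rot': array([ 0.70047789,  0.09739733, -0.70041144,  0.096272  ]), 'force': array([-0.09946589, -0.1337723 ,  0.16480124]), 'ft_torque': array([-0.01170776,  0.01921558,  0.00856969]), 'finger_gap': 1.0032643128469512}
0.0187
```

View pics/scene0.png

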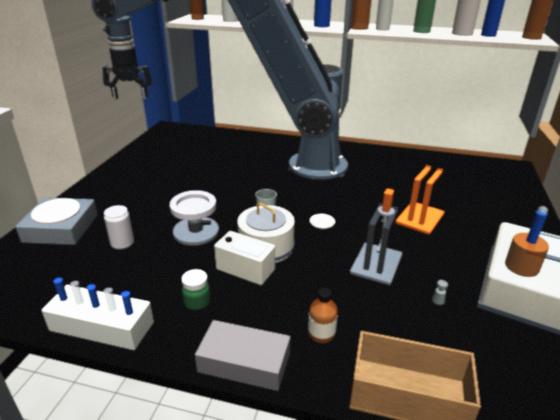

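View pics/top0.png

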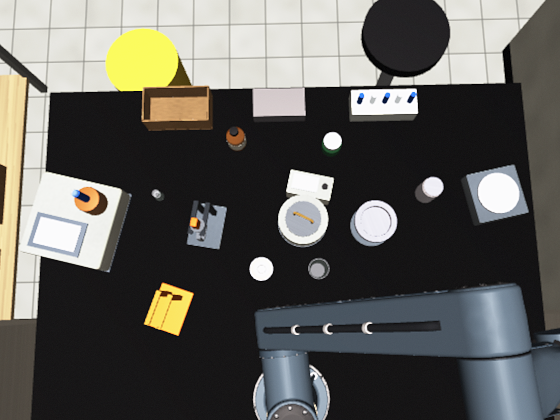

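View pics/wrist0.png

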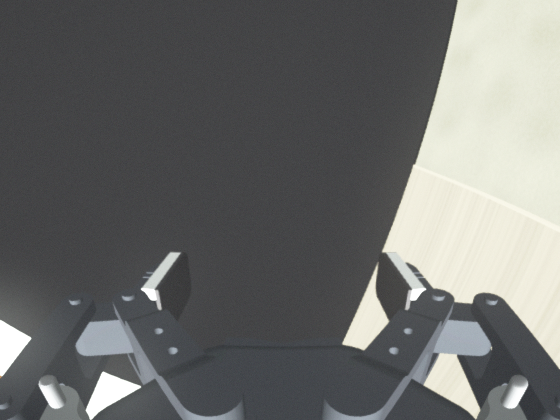

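Scene: grey rack with the lifter near (380,235) in the scene view and (207,225) in top; heater with lid at (303,219) top; stand at (374,222) top; orange decoy rack at (169,309). Next I measure via point clouds.

Run:
```python
from h import *
for n,(a,b,c,d) in (('top',(160,260,170,420)),('scene',(160,290,150,450))):
    s=pickle.load(open(n+'0.pkl','rb')); im=s['image'][a:b,c:d]
    cv2.imwrite(f'pics/{n}crop.png',cv2.resize(im,None,fx=780/im.shape[1],fy=780/im.shape[1],interpolation=cv2.INTER_CUBIC))
P={n:cloud(pickle.load(open(n+'0.pkl','rb'))) for n in ('top','scene')}
# height map combos: clusters z>.01
for n in P:
    p=P[n].reshape(-1,3); im=pickle.load(open(n+'0.pkl','rb'))['image'].reshape(-1,3).astype(int)
    m=(np.abs(p[:,1])<.55)&(p[:,0]>.25)&(p[:,0]<1.0)&(p[:,2]>-.02)&(p[:,2]<.3)
    tb=p[m&(p[:,2]<.008)]; print(n,'table z',np.median(tb[:,2]))
    hsv=cv2.cvtColor(pickle.load(open(n+'0.pkl','rb'))['image'],cv2.COLOR_BGR2HSV).reshape(-1,3)
    o=m&(hsv[:,0]>3)&(hsv[:,0]<20)&(hsv[:,1]>180)&(hsv[:,2]>120)
    g=np.zeros((150,150),np.uint8)
    q=p[m&(p[:,2]>.006)]
    ij=((q[:,:2]-[.2,-.6])/.008).astype(int); ok=(ij>=0).all(1)&(ij<150).all(1)
    g[ij[ok,0],ij[ok,1]]=1
    k,l,st,ce=cv2.connectedComponentsWithStats(g)
    for i in range(1,k):
        if st[i,4]<6: continue
        sel=q[ok][l[ij[ok,0],ij[ok,1]]==i]
        print(i,len(sel),sel.min(0).round(3),sel.max(0).round(3),np.median(sel,0).round(3))
    print('orange',[ (p[o&(p[:,2]>z)&(p[:,2]<z+.03)].mean(0).round(3).tolist(),int((o&(p[:,2]>z)&(p[:,2]<z+.03)).sum())) for z in (.12,.15,.18,.21)])
```

```text
top table z 1.5863230869389267e-05
1 21 [0.252 0.05  0.006] [0.289 0.086 0.3  ] [0.261 0.069 0.294]
8 1012 [0.25  0.243 0.006] [0.375 0.421 0.153] [0.286 0.34  0.014]
15 16 [ 0.269 -0.017  0.006] [0.323 0.028 0.272] [0.298 0.005 0.007]
17 8 [0.267 0.105 0.006] [0.29  0.143 0.008] [0.279 0.127 0.007]
22 6 [ 0.287 -0.176  0.006] [ 0.302 -0.146  0.009] [ 0.288 -0.164  0.007]
40 6 [ 0.305 -0.153  0.006] [ 0.326 -0.13   0.008] [ 0.317 -0.144  0.007]
44 7 [0.307 0.098 0.006] [0.325 0.122 0.012] [0.319 0.116 0.007]
55 7 [ 0.322 -0.343  0.006] [ 0.34  -0.319  0.009] [ 0.328 -0.325  0.007]
59 8 [ 0.325 -0.042  0.006] [ 0.363 -0.024  0.01 ] [ 0.347 -0.034  0.006]
76 246 [ 0.338 -0.139  0.006] [ 0.423 -0.034  0.081] [ 0.377 -0.087  0.042]
77 407 [0.331 0.014 0.006] [0.446 0.128 0.025] [0.376 0.083 0.012]
113 7 [0.374 0.19  0.006] [0.392 0.211 0.01 ] [0.383 0.202 0.008]
117 2643 [0.363 0.451 0.006] [0.623 0.55  0.256] [0.53  0.521 0.098]
121 9 [ 0.378 -0.485  0.006] [ 0.405 -0.459  0.008] [ 0.39  -0.478  0.007]
132 13 [0.387 0.346 0.006] [0.422 0.397 0.01 ] [0.404 0.37  0.007]
154 10 [0.401 0.47
[... 4611 characters left out ...]
148 959 [ 0.568 -0.446  0.006] [ 0.626 -0.385  0.106] [ 0.612 -0.404  0.069]
167 234 [0.589 0.371 0.006] [0.616 0.404 0.058] [0.608 0.39  0.032]
208 923 [ 0.719 -0.17   0.006] [ 0.777 -0.106  0.076] [ 0.763 -0.128  0.051]
220 1217 [0.754 0.125 0.006] [0.797 0.181 0.12 ] [0.785 0.155 0.069]
228 8617 [0.811 0.231 0.006] [0.926 0.431 0.085] [0.847 0.334 0.045]
230 5058 [ 0.828 -0.399  0.006] [ 0.911 -0.197  0.116] [ 0.887 -0.283  0.061]
232 4653 [ 0.832 -0.059  0.006] [0.926 0.101 0.057] [0.899 0.027 0.051]
orange [([0.29, 0.344, 0.141], 213), ([0.553, 0.453, 0.171], 194), ([0.495, 0.249, 0.197], 104), ([nan, nan, nan], 0)]<stdin>:22: RuntimeWarning: Mean of empty slice.
  ret = um.true_divide(
```

View pics/topcrop.png

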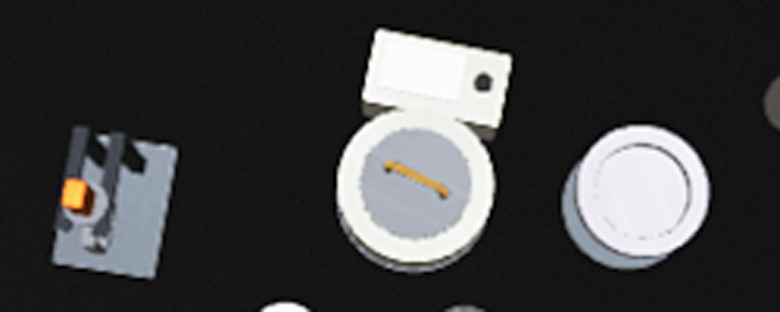

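View pics/scenecrop.png

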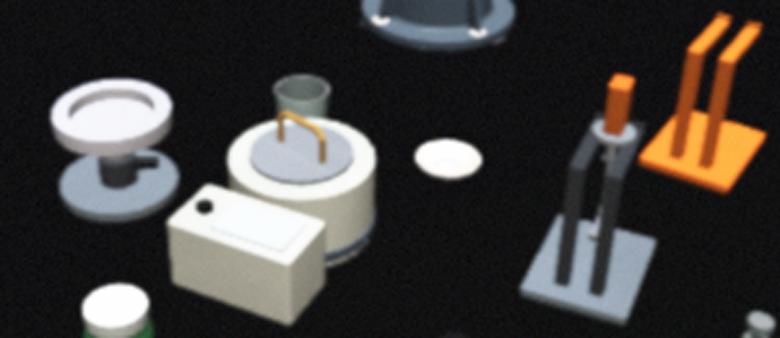

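```bash
cat > m.py <<'E'
from h import *
from scipy.optimize import least_squares
S={n:[snapshot(n) for _ in range(4)] for n in ('top','scene')}
for n in S:
    s=dict(S[n][0]); s['depth']=np.median([a['depth'] for a in S[n]],0)
    pickle.dump(s,open(n+'1.pkl','wb'))
    p=cloud(s); hsv=cv2.cvtColor(s['image'],cv2.COLOR_BGR2HSV)
    def box(a,b,c,d,z0,z1): return p[(p[...,0]>a)&(p[...,0]<b)&(p[...,1]>c)&(p[...,1]<d)&(p[...,2]>z0)&(p[...,2]<z1)]
    def circ(q):
        ctr=cv2.minEnclosingCircle(q[:,:2].astype(np.float32)); return ctr
    def rob(q):
        h=cv2.convexHull((q[:,:2]*1000).astype(np.float32))[:,0]
        f=lambda x:np.hypot(*(h-x[:2]).T)-x[2]
        r=least_squares(f,[*h.mean(0),60],loss='soft_l1'); return r.x.round(1),np.abs(r.fun).mean().round(1)
    q=box(.42,.58,-.15,.045,.078,.0885); print(n,'heater rim',len(q),rob(q),np.median(q[:,2]))
    r=np.hypot(p[...,0]-.505,p[...,1]+.045)
    q=box(.42,.58,-.15,.045,.1,.15); print('loop',len(q),q.min(0).round(3),q.max(0).round(3), np.percentile(q[:,2],95))
    q=q[q[:,2]>.12]; c,_,vt=np.linalg.svd(q[:,:2]-q[:,:2].mean(0)); print(' bar mean',q.mean(0).round(4),'dir',vt[0] if vt is not None else 0,'ends',((q[:,:2]-q[:,:2].mean(0))@vt[0]).min(),((q[:,:2]-q[:,:2].mean(0))@vt[0]).max())
    q=box(.42,.58,-.34,-.16,.04,.15); z=q[:,2]; print('stand z hist',np.histogram(z,np.arange(.04,.125,.005)))
    zt=np.median(z[z>.085]); q2=q[abs(z-zt)<.01]; print('ring',zt,rob(q2))
    q=box(.42,.58,-.34,-.16,.004,.03); print('stand base',rob(q))
    q=box(.40,.6,.15,.33,.005,.03); rr=cv2.minAreaRect((q[:,:2]*1000).astype(np.float32)); print('rack base',rr,np.median(q[:,2]), cv2.boxPoints(rr).round(0).tolist())
    q=box(.40,.62,.17,.33,.137,.15); print('prongs',len(q),q.min(0).round(3),q.max(0).round(3),np.median(q,0)); rr=cv2.minAreaRect((q[:,:2]*1000).astype(np.float32)); print(rr)
    o=(hsv[...,0]>3)&(hsv[...,0]<22)&(hsv[...,1]>150)
    for z0,z1 in ((.15,.2),(.199,.212)):
        m=o&(p[...,0]>.4)&(p[...,0]<.6)&(p[...,1]>.17)&(p[...,1]<.33)&(p[...,2]>z0)&(p[...,2]<z1)
        q=p[m]; print('grip',z0,len(q),q.min(0).round(4),q.max(0).round(4),q.mean(0).round(4))
E
python3 m.py
```

```text
top heater rim 965 (array([510.3, -41.3,  71.3]), np.float64(1.1)) 0.08522783903513212
loop 58 [ 0.495 -0.068  0.1  ] [ 0.526 -0.015  0.132] 0.12948372629788243
 bar mean [ 0.5103 -0.0414  0.1269] dir [-0.44501794 -0.89552165] ends -0.026420152393689035 0.027346108911917758
stand z hist (array([  0,   0,   0,   0,   0,   0,   0,  23, 604, 109,  38, 500, 137,
         0,   0,   0]), array([0.04 , 0.045, 0.05 , 0.055, 0.06 , 0.065, 0.07 , 0.075, 0.08 ,
       0.085, 0.09 , 0.095, 0.1  , 0.105, 0.11 , 0.115, 0.12 ]))
ring 0.09833001975266256 (array([ 497.8, -247. ,   59.4]), np.float64(0.3))
stand base (array([ 498.8, -250.3,   84.2]), np.float64(7.1))
rack base ((489.8281555175781, 216.91336059570312), (165.36868286132812, 178.9053955078125), 62.99721145629883) 0.011851619006585656 [[373.0, 184.0], [532.0, 103.0], [607.0, 250.0], [448.0, 331.0]]
prongs 298 [0.459 0.217 0.137] [0.557 0.277 0.15 ] [0.51619776 0.23852154 0.14503428]
((508.6470642089844, 247.20230102539062), (46.37181854248047, 93.77526092529297), 79.62161254882812)
grip 0.15 35 [0.4764 0.2406 0.157 ] [0.4998 0.2522 0.1994
[... 614 characters left out ...]
5, 0.12 ]))
ring 0.09569146707011111 (array([ 497.7, -248.3,   59.6]), np.float64(0.4))
stand base (array([ 505.4, -245.6,  105.1]), np.float64(7.2))
rack base ((503.15167236328125, 222.50587463378906), (146.86749267578125, 131.60264587402344), 79.63377380371094) 0.014201100528916166 [[425.0, 162.0], [555.0, 138.0], [581.0, 283.0], [452.0, 307.0]]
prongs 267 [0.46  0.215 0.137] [0.558 0.275 0.15 ] [0.52504745 0.24864993 0.14717986]
((508.7671813964844, 245.4063262939453), (45.962162017822266, 94.38790893554688), 79.823974609375)
grip 0.15 133 [0.4816 0.239  0.157 ] [0.5007 0.2595 0.2   ] [0.497  0.2487 0.1804]
grip 0.199 54 [0.4788 0.2403 0.1991] [0.5001 0.2586 0.2067] [0.4918 0.2494 0.2039]
```

```bash
cat >> h.py <<'E'
from scipy.spatial.transform import Rotation as Ro
def st():
    s=manip.sense(); R=Ro.from_quat(s['tool_rot']).as_matrix(); y=R[:,1]
    yaw=np.degrees(np.arctan2(-y[0],y[1]))   # yaw of lifter if its y = +-tool y
    return s,R,yaw
def to(x,y,z,yaw=None):
    s,R,cy=st(); d=R.T@(np.array([x,y,z])-s['tcp_pos'])
    sp=None
    if yaw is not None: sp=((-(yaw-cy))+90)%180-90
    print('pos',s['tcp_pos'].round(4),'down',R[:,0].round(3),'yaw',round(cy,2),'-> rel mm',(d*1000).round(1),'spin',sp)
E
python3 -c "
from h import *
to(.5,-.35,.32);to(.489,.2499,.3,-10.3); print(st()[0]['q'])"
```

```text
pos [ 0.1696 -0.6015  0.2313] down [-0.  0. -1.] yaw -164.26 -> rel mm [ -88.7 -152.4 -386.2] spin None
pos [ 0.1696 -0.6015  0.2313] down [-0.  0. -1.] yaw -164.26 -> rel mm [ -68.7 -732.8 -538.4] spin 26.0415259005577
[-1.47451704e+00  5.27490666e-01  1.43271065e+00  3.89268425e-08
  1.18141685e+00 -1.78462181e-01]
```

Call:
play_rows:
  series:
    - [-0.02,-0.01,-0.02,0]
    - [-0.05,-0.03,-0.06,-4]
    - [-0.08,-0.05,-0.1,-12]
    - [-0.089,-0.065,-0.14,-20]
    - [-0.089,-0.08,-0.18,-28]
    - [-0.089,-0.095,-0.22,-36]
    - [-0.089,-0.11,-0.26,-44]
    - [-0.089,-0.125,-0.3,-52]
    - [-0.089,-0.14,-0.34,-60]
    - [-0.089,-0.155,-0.38,-68]
    - [-0.089,-0.195,-0.4,-76]
    - [-0.089,-0.235,-0.415,-84]
    - [-0.089,-0.275,-0.43,-92]
    - [-0.089,-0.315,-0.44,-100]
    - [-0.089,-0.355,-0.45,-108]
    - [-0.089,-0.395,-0.46,-116]
    - [-0.089,-0.435,-0.47,-124]
    - [-0.089,-0.475,-0.48,-132]
    - [-0.089,-0.515,-0.487,-140]
    - [-0.089,-0.555,-0.494,-148]
  claw: 100
  force: 60

```text
t: 2.55
tcp_pos: [0.4942, 0.0683, 0.3206]
tool_rot: [0.098, 0.7, -0.098, 0.701]
force: [0.5, 0.1, 0.5]
finger_gap: 1.003
```

```bash
python3 -c "
from h import *
to(.489,.25,.29,-10.3); print(st()[0]['q'])"
```

```text
pos [0.4942 0.0683 0.3206] down [ 0.001  0.    -1.   ] yaw -15.93 -> rel mm [ 30.6 173.3 -54.9] spin -5.633261342969959
[-8.70364265e-02  2.52233266e-01  1.62321005e+00  6.91423618e-05
  1.26551782e+00 -1.37976559e+00]
```

Call:
play_rows:
  series:
    - [0.005,0.035,-0.011,-2]
    - [0.012,0.075,-0.024,-4]
    - [0.02,0.115,-0.037,-5.6]
    - [0.03,0.15,-0.048,-5.6]
    - [0.031,0.168,-0.053,-5.6]
    - [0.031,0.173,-0.055,-5.6]
    - [0.031,0.173,-0.055,-5.6]
    - [0.031,0.173,-0.055,-5.6]

```text
t: 3.35
tcp_pos: [0.489, 0.2489, 0.2898]
tool_rot: [0.064, 0.704, -0.064, 0.705]
force: [-0.7, -0.2, -0.0]
finger_gap: 1.001
```

```bash
python3 -c "
from h import *
s=snapshot('wrist'); cv2.imwrite('pics/w1.png',s['image']); pickle.dump(s,open('w1.pkl','wb'))
to(.489,.25,.164,-10.3); print(st()[0]['q'])"
```

```text
pos [0.4891 0.2487 0.2899] down [ 0.001 -0.    -1.   ] yaw -10.41 -> rel mm [125.9   1.3  -0.5] spin -0.10610116897113642
[ 2.67037121e-01  3.57828875e-01  1.55347352e+00 -6.77770887e-04
  1.22926962e+00 -1.12191188e+00]
```

View pics/w1.png

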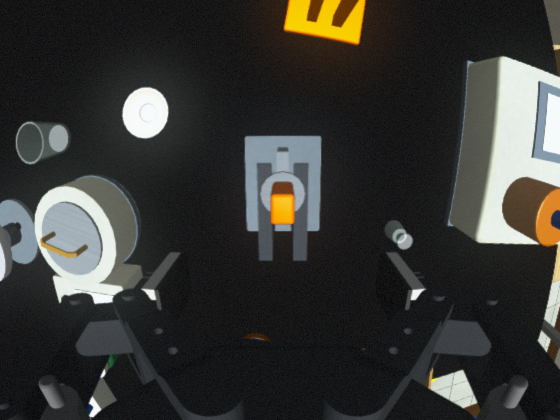

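Wrist view: the lifter grip at (283,208), on the camera's centre column and squared with the prongs, so alignment is good. Descending.

Call:
play_rows:
  series:
    - [0.03,0.001,0,0]
    - [0.065,0.001,0,0]
    - [0.095,0.001,0,0]
    - [0.115,0.001,0,0]
    - [0.125,0.001,0,0]
    - [0.126,0.001,0,0]
    - [0.126,0.001,0,0]

```text
t: 4.1
tcp_pos: [0.4902, 0.2492, 0.1646]
tool_rot: [0.064, 0.703, -0.064, 0.705]
force: [0.6, 0.8, -0.0]
finger_gap: 0.998
```

Call:
play_rows:
  series:
    - [0,0,0,0]
    - [0,0,0,0]
    - [0,0,0,0]
    - [0,0,0,0]
    - [0,0,0,0]
    - [0,0,0,0]
    - [0,0,0,0]
    - [0,0,0,0]
    - [0,0,0,0]
    - [0,0,0,0]
  claw: 0
  force: 60

```text
t: 5.1
tcp_pos: [0.4903, 0.2493, 0.165]
tool_rot: [0.065, 0.703, -0.064, 0.705]
force: [0.3, -1.2, 5.4]
finger_gap: 0.202
```

```bash
python3 -c "
from h import *
s=snapshot('wrist'); cv2.imwrite('pics/w2.png',s['image'])
s=snapshot('scene'); cv2.imwrite('pics/s2.png',cv2.resize(s['image'][140:290,320:460],None,fx=4,fy=4))
to(.489,.25,.164,-10.3); print(manip.sense())"
```

```text
pos [0.4903 0.2493 0.165 ] down [ 0.003  0.    -1.   ] yaw -10.45 -> rel mm [ 0.9  0.4 -1.4] spin -0.1513657520556535
{'t': 5.2, 'q': array([ 2.67597709e-01,  5.15863797e-01,  1.68922278e+00, -8.41393863e-04,
        9.33815122e-01, -1.12028758e+00]), 'qd': array([ 6.02219398e-05,  5.74413457e-05, -1.42660480e-03,  1.28154261e-03,
       -4.34697967e-04,  9.26866797e-05]), 'tau': array([ 4.03493363e-02, -3.69668913e+01, -1.33233583e+01,  2.13127560e-02,
       -3.75846718e-01,  1.62833120e-02]), 'tcp_pos': array([0.49027433, 0.24930857, 0.16495246]), 'tool_rot': array([ 0.06451296,  0.70319227, -0.06429257,  0.70514195]), 'force': array([-1.2357078 , -1.33827668,  5.26093031]), 'ft_torque': array([-0.07186574,  0.19941145, -0.04911325]), 'finger_gap': 0.19810502863675267}
```

View pics/s2.png

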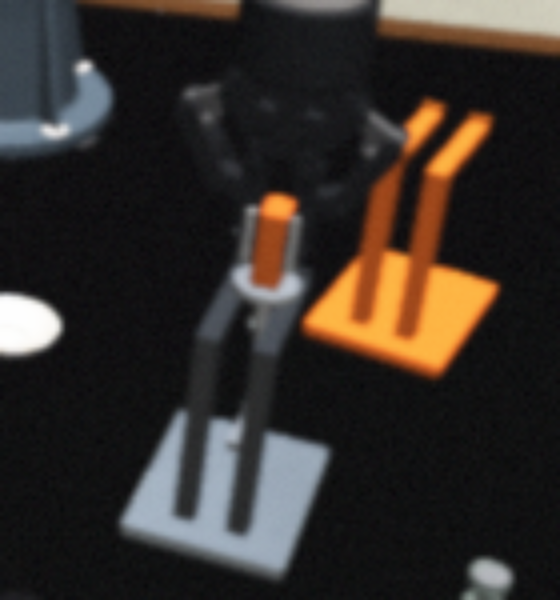

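```bash
python3 -c "
from h import *
for n in ('top','scene'):
  p=cloud(pickle.load(open(n+'1.pkl','rb')))
  m=(p[...,0]>.2)&(p[...,0]<.42)&(p[...,1]>.22)&(p[...,1]<.44)&(p[...,2]>.03)&(p[...,2]<.18)
  q=p[m];print(len(q),q.min(0),q.max(0))
print(st()[0]['q'])
s,R,y=st()
for dx,dz in((0,.02),(-.078,.02)): 
  c=s['tcp_pos']+np.array([np.cos(np.radians(-10.3))*dx,np.sin(np.radians(-10.3))*dx,dz]); to(*c,-10.3)
"
```

```text
499 [0.21221309 0.31589478 0.03171683] [0.31499579 0.38860324 0.15102253]
648 [0.20846561 0.31457962 0.03059116] [0.31454821 0.38843804 0.15163196]
[ 2.67597709e-01  5.15863797e-01  1.68922278e+00 -8.41393863e-04
  9.33815122e-01 -1.12028758e+00]
pos [0.4903 0.2493 0.165 ] down [ 0.003  0.    -1.   ] yaw -10.45 -> rel mm [-20.    0.    0.1] spin -0.1513657520556535
pos [0.4903 0.2493 0.165 ] down [ 0.003  0.    -1.   ] yaw -10.45 -> rel mm [-20.2  -0.2 -77.9] spin -0.1513657520556535
```

Clear of the decoy. Lift 18 mm, back out along rack -x, then up.

Call:
play_rows:
  series:
    - [-0.006,0,0,0]
    - [-0.013,0,0,0]
    - [-0.018,0,0,0]
    - [-0.018,0,-0.004,0]
    - [-0.018,0,-0.018,0]
    - [-0.018,0,-0.036,0]
    - [-0.018,0,-0.054,0]
    - [-0.018,0,-0.07,0]
    - [-0.018,0,-0.08,0]
    - [-0.02,0,-0.082,0]
    - [-0.03,0,-0.082,0]
    - [-0.06,0,-0.082,0]
    - [-0.09,0,-0.082,0]
    - [-0.11,0,-0.082,0]
    - [-0.115,0,-0.082,0]
    - [-0.115,0,-0.082,0]

```text
t: 6.8
tcp_pos: [0.4104, 0.2642, 0.2808]
tool_rot: [0.065, 0.702, -0.064, 0.706]
force: [-0.4, -0.6, -1.9]
finger_gap: 0.199
```

```bash
python3 -c "
from h import *
s=snapshot('scene'); cv2.imwrite('pics/s3.png',cv2.resize(s['image'][90:290,260:460],None,fx=3,fy=3)); pickle.dump(s,open('s3.pkl','wb'))
print(manip.sense()['force'])
c,sn=np.cos(np.radians(-26.3)),np.sin(np.radians(-26.3))
L=np.array([.5105,-.0415]);
for r in (.06,0): to(*(L-r*np.array([c,sn])),.28,-26.3)"
```

```text
[-0.80725666  0.28319731 -2.57891347]
pos [0.4095 0.264  0.2797] down [ 0.003  0.    -1.   ] yaw -10.48 -> rel mm [-2.000e-01 -2.657e+02  9.710e+01] spin 15.824805745228275
pos [0.4095 0.264  0.2797] down [ 0.003  0.    -1.   ] yaw -10.48 -> rel mm [  -0.  -282.   154.8] spin 15.824805745228275
```

View pics/s3.png

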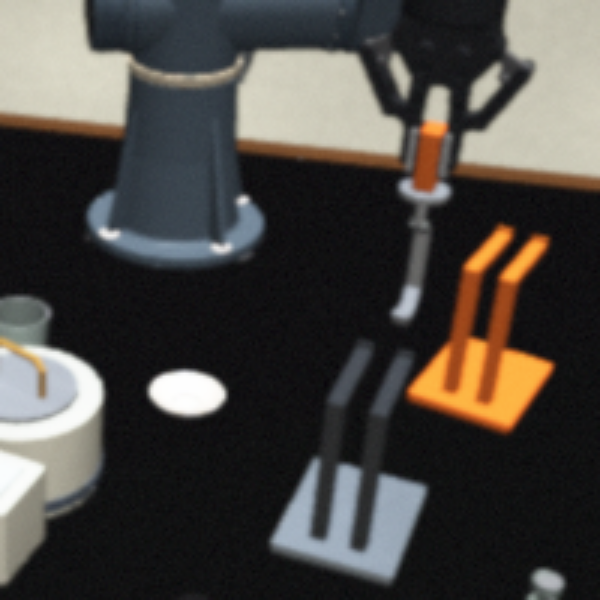

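Call:
play_rows:
  series:
    - [0,-0.015,0.005,0]
    - [0,-0.045,0.016,3]
    - [0,-0.08,0.03,6]
    - [0,-0.115,0.042,9]
    - [0,-0.15,0.055,12]
    - [0,-0.185,0.068,15]
    - [0,-0.22,0.08,15.8]
    - [0,-0.25,0.091,15.8]
    - [0,-0.263,0.096,15.8]
    - [0,-0.266,0.097,15.8]
    - [0,-0.266,0.097,15.8]
    - [0,-0.266,0.097,15.8]

```text
t: 8.05
tcp_pos: [0.4559, -0.014, 0.2793]
tool_rot: [0.161, 0.688, -0.16, 0.689]
force: [0.6, 0.5, -2.6]
finger_gap: 0.203
```

```bash
python3 -c "
from h import *
print(manip.sense()['force'])
for n in ('scene','top','wrist'):
  s=snapshot(n); cv2.imwrite('pics/%s4.png'%n,s['image']); pickle.dump(s,open(n+'4.pkl','wb'))
s=pickle.load(open('scene4.pkl','rb'));cv2.imwrite('pics/s4c.png',cv2.resize(s['image'][110:290,180:380],None,fx=3.5,fy=3.5))
to(.4567,-.0149,.231,-26.3)
for n in ('top','scene'):
  s=pickle.load(open(n+'4.pkl','rb'));p=cloud(s);hsv=cv2.cvtColor(s['image'],cv2.COLOR_BGR2HSV)
  b=(p[...,0]>.38)&(p[...,0]<.51)&(p[...,1]>-.08)&(p[...,1]<.05)
  m=b&(hsv[...,0]<22)&(hsv[...,0]>3)&(hsv[...,1]>150)&(p[...,2]>.24); q=p[m]
  if len(q): print(n,'grip',len(q),q.min(0),q.max(0),q.mean(0))
  m=b&(p[...,2]>.138)&(p[...,2]<.25);q=p[m];print(n,len(q),[ (z.round(3),q[abs(q[:,2]-z)<.01].mean(0).round(4).tolist(),int((abs(q[:,2]-z)<.01).sum())) for z in np.arange(.14,.25,.02)])
"
```

```text
[ 0.63485285  0.48239899 -2.55455596]
pos [ 0.4562 -0.014   0.2797] down [ 0.003  0.    -1.   ] yaw -26.17 -> rel mm [48.7 -0.6  0.7] spin 0.1281819774850419
top grip 1 [ 0.42012536 -0.04390324  0.60342517] [ 0.42012536 -0.04390324  0.60342517] [ 0.42012536 -0.04390324  0.60342517]
top 56 [(np.float64(0.14), [0.4457, -0.0127, 0.1437], 1), (np.float64(0.16), [0.436, -0.0059, 0.1571], 10), (np.float64(0.18), [0.4256, -0.0004, 0.1776], 3), (np.float64(0.2), [0.4259, 0.0027, 0.1987], 6), (np.float64(0.22), [0.4332, -0.0003, 0.2218], 36), (np.float64(0.24), [nan, nan, nan], 0)]
scene grip 117 [ 0.44765924 -0.025636    0.27250651] [ 0.47193869 -0.00232943  0.32617291] [ 0.46221409 -0.01741119  0.29810386]
scene 221 [(np.float64(0.14), [0.4486, -0.0052, 0.149], 5), (np.float64(0.16), [0.4461, -0.0073, 0.1582], 95), (np.float64(0.18), [0.4289, 0.0013, 0.1805], 31), (np.float64(0.2), [0.4284, 0.0009, 0.1995], 36), (np.float64(0.22), [0.434, 0.0007, 0.2194], 26), (np.float64(0.24), [0.4543, -0.0103, 0.2406], 28)]<string>:13: RuntimeWarning: Mean of empty slice.
  ret = um.true_divide(
```

View pics/s4c.png

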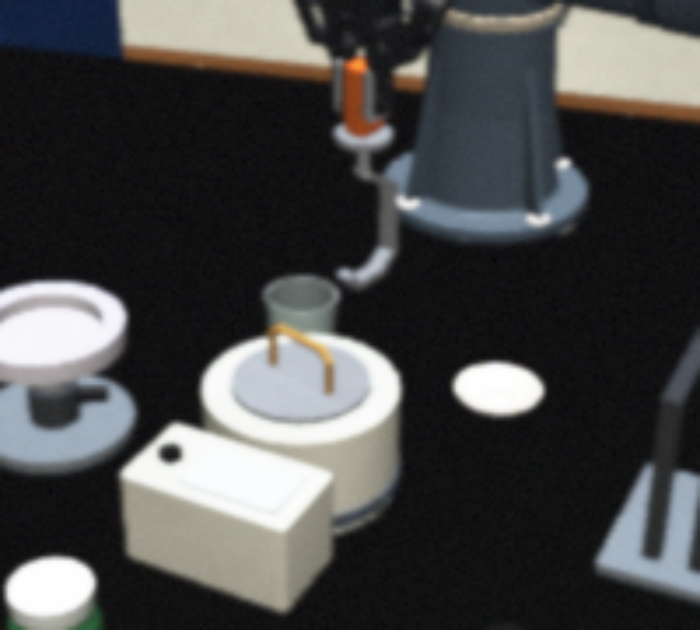

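View pics/wrist4.png

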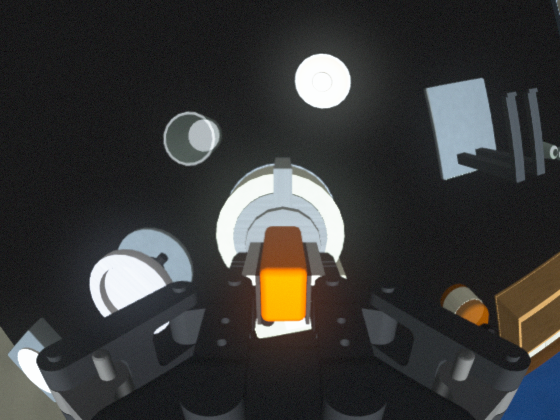

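Call:
play_rows:
  series:
    - [0.012,-0.001,0.001,0]
    - [0.03,-0.001,0.001,0]
    - [0.042,-0.001,0.001,0]
    - [0.047,-0.001,0.001,0]
    - [0.049,-0.001,0.001,0]
    - [0.049,-0.001,0.001,0]
    - [0.049,-0.001,0.005,0]
    - [0.049,-0.001,0.01,0]
    - [0.049,-0.001,0.015,0]
    - [0.049,-0.001,0.02,0]
    - [0.049,-0.001,0.024,0]
    - [0.049,-0.001,0.028,0]
    - [0.049,-0.001,0.03,0]
    - [0.049,-0.001,0.03,0]

```text
t: 9.6
tcp_pos: [0.4831, -0.0283, 0.2308]
tool_rot: [0.161, 0.688, -0.16, 0.69]
force: [-0.7, -0.0, -1.6]
finger_gap: 0.202
```

```bash
python3 -c "
from h import *
print(manip.sense()['force'])
for n in ('scene','top'):
  s=snapshot(n); pickle.dump(s,open(n+'5.pkl','wb'))
s=pickle.load(open('scene5.pkl','rb'));cv2.imwrite('pics/s5c.png',cv2.resize(s['image'][150:270,210:330],None,fx=5,fy=5))
to(.5105,-.0415,.231,-26.3)
"
```

```text
[-0.73523655 -0.02478258 -1.64037356]
pos [ 0.4826 -0.0281  0.2307] down [ 0.002  0.001 -1.   ] yaw -26.17 -> rel mm [-0.2  0.3 31. ] spin 0.12789708368691777
```

View pics/s5c.png

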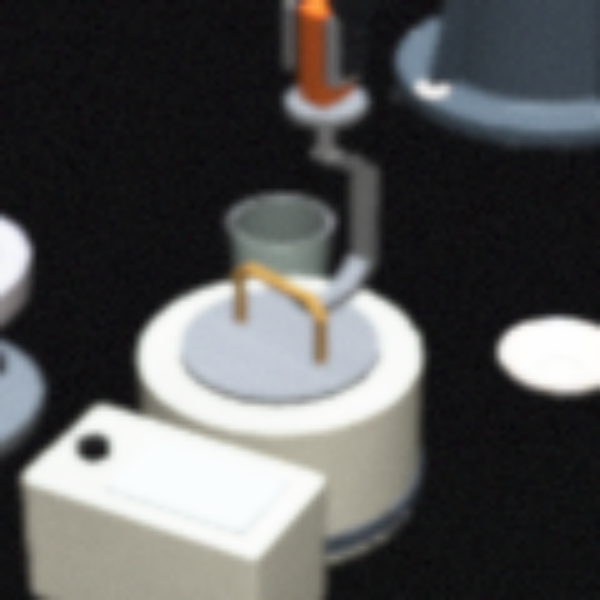

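Call:
play_rows:
  series:
    - [0,0,0.003,0]
    - [0,0,0.007,0]
    - [0,0,0.011,0]
    - [0,0,0.015,0]
    - [0,0,0.019,0]
    - [0,0,0.023,0]
    - [0,0,0.027,0]
    - [0,0,0.03,0]
    - [0,0,0.031,0]
    - [0,0,0.031,0]

```text
t: 10.7
tcp_pos: [0.5105, -0.0418, 0.2307]
tool_rot: [0.161, 0.688, -0.16, 0.689]
force: [0.5, 0.9, -1.1]
finger_gap: 0.197
```

```bash
python3 -c "
from h import *
print(manip.sense()['force'],manip.sense()['ft_torque'])
for n in ('scene','top'):
  s=snapshot(n); pickle.dump(s,open(n+'5.pkl','wb'))
s=pickle.load(open('scene5.pkl','rb'));cv2.imwrite('pics/s6c.png',cv2.resize(s['image'][150:270,210:330],None,fx=5,fy=5))
to(.5105,-.0415,.231,-26.3)
"
```

```text
[ 0.54062215  0.89684739 -1.09484893] [ 0.01755196 -0.0050962   0.02464968]
pos [ 0.5102 -0.0417  0.2307] down [ 0.002  0.001 -1.   ] yaw -26.17 -> rel mm [-0.3  0.3  0.2] spin 0.12844490909471062
```

View pics/s6c.png

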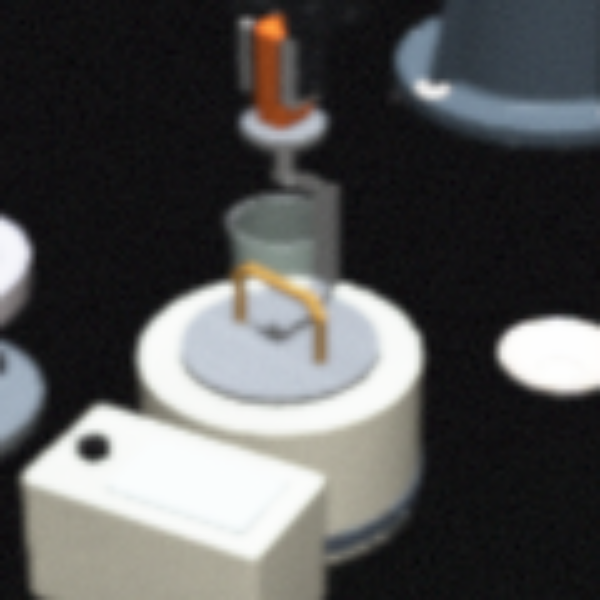

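Call:
play_rows:
  series:
    - [-0.004,0,0,0]
    - [-0.009,0,0,0]
    - [-0.013,0,0,0]
    - [-0.015,0,0,0]
    - [-0.0165,0,0,0]
    - [-0.018,0,0,0]
    - [-0.0195,0,0,0]
    - [-0.021,0,0,0]
    - [-0.0225,0,0,0]
    - [-0.024,0,0,0]
    - [-0.026,0,0,0]
    - [-0.028,0,0,0]
    - [-0.028,0,0,0]

```text
t: 12.1
tcp_pos: [0.5104, -0.0417, 0.259]
tool_rot: [0.16, 0.688, -0.16, 0.69]
force: [0.1, 0.0, -7.6]
finger_gap: 0.207
```

```bash
python3 -c "
from h import *
print(manip.sense()['force'],manip.sense()['ft_torque'])
for n in ('scene','top'):
  s=snapshot(n); pickle.dump(s,open(n+'5.pkl','wb'))
s=pickle.load(open('scene5.pkl','rb'));cv2.imwrite('pics/s7c.png',cv2.resize(s['image'][150:270,210:330],None,fx=5,fy=5))
to(.5105,-.0415,.231,-26.3)
"
```

```text
[ 0.05306328  0.03510344 -7.55327289] [-0.03843153 -0.03771915 -0.00671343]
pos [ 0.5102 -0.0417  0.2588] down [ 0.002  0.001 -1.   ] yaw -26.17 -> rel mm [27.8  0.3  0.1] spin 0.12917033987400828
```

View pics/s7c.png

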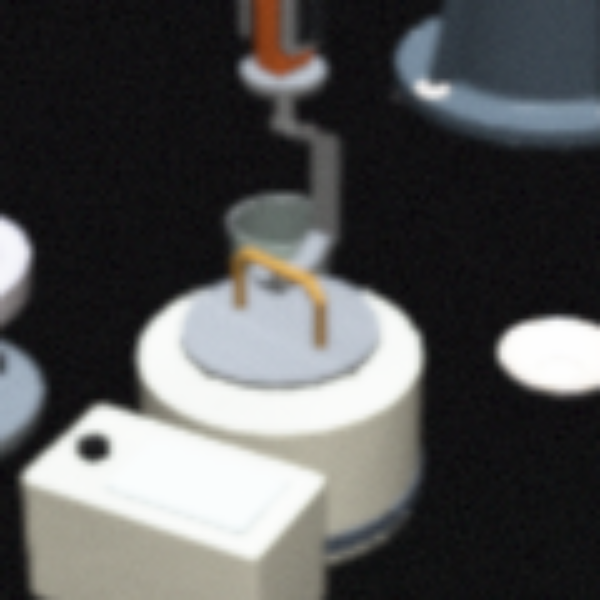

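Call:
play_rows:
  series:
    - [-0.003,0,0,0]
    - [-0.008,0,0,0]
    - [-0.014,0,0,0]
    - [-0.02,0,0,0]
    - [-0.026,0,0,0]
    - [-0.032,0,0,0]
    - [-0.037,0,0,0]
    - [-0.041,0,0,0]
    - [-0.044,0,0,0]
    - [-0.045,0,0,0]
    - [-0.045,0,0,0]
    - [-0.045,0,0,0]

```text
t: 13.4
tcp_pos: [0.5099, -0.0417, 0.3035]
tool_rot: [0.161, 0.688, -0.16, 0.689]
force: [-1.5, -0.1, -7.7]
finger_gap: 0.203
```

```bash
cat > lid.py <<'E'
from h import *
def lidmeas(k,tag):
  s,R,yaw=st(); z=s['tcp_pos'][2]-.128+.0035-.034  # flange top
  x0,y0=s['tcp_pos'][:2]
  for n in ('top','scene'):
    im=snapshot(n); pickle.dump(im,open(f'{n}{tag}.pkl','wb')); p=cloud(im)
    m=(np.hypot(p[...,0]-x0,p[...,1]-y0)<.07)&(abs(p[...,2]-z)<.006); q=p[m]
    if len(q)<20: print(n,len(q)); continue
    h=cv2.convexHull((q[:,:2]*1000).astype(np.float32))[:,0]
    r=least_squares(lambda v:np.hypot(*(h-v).T)-52,h.mean(0),loss='soft_l1')
    A=np.c_[q[:,:2]-[x0,y0],np.ones(len(q))]; c=np.linalg.lstsq(A,q[:,2],rcond=None)[0]
    print(n,len(q),'ctr',r.x.round(1),'z',c[2].round(4),'exp',z.round(4),'tilt',c[:2].round(3),'tcp',s['tcp_pos'].round(4),'F',s['force'].round(2))
from scipy.optimize import least_squares
import sys; lidmeas(1,sys.argv[1])
E
python3 lid.py a; python3 -c "
from h import *
to(.4978,-.2476,.304,-26.3)"
```

```text
top 337 ctr [507.6 -38. ] z 0.1446 exp 0.145 tilt [0.008 0.014] tcp [ 0.5099 -0.0417  0.3035] F [-1.54 -0.1  -7.74]
scene 691 ctr [509.6 -42.1] z 0.1473 exp 0.145 tilt [-0.014  0.005] tcp [ 0.5099 -0.0417  0.3035] F [-1.54 -0.1  -7.74]
pos [ 0.5099 -0.0417  0.3035] down [ 0.001  0.001 -1.   ] yaw -26.17 -> rel mm [  -0.7 -190.2   80. ] spin 0.12951444695272585
```

Call:
play_rows:
  series:
    - [0,-0.003,0.001,0]
    - [0,-0.009,0.004,0]
    - [0,-0.018,0.008,0]
    - [0,-0.03,0.013,0]
    - [0,-0.044,0.019,0]
    - [0,-0.06,0.025,0]
    - [0,-0.077,0.032,0]
    - [0,-0.094,0.04,0]
    - [0,-0.111,0.047,0]
    - [0,-0.128,0.054,0]
    - [0,-0.144,0.061,0]
    - [0,-0.158,0.067,0]
    - [0,-0.17,0.072,0]
    - [0,-0.179,0.076,0]
    - [0,-0.185,0.078,0]
    - [0,-0.189,0.08,0]
    - [0,-0.19,0.08,0]
    - [0,-0.19,0.08,0]
    - [0,-0.19,0.08,0]

```text
t: 15.4
tcp_pos: [0.4979, -0.2468, 0.3033]
tool_rot: [0.161, 0.688, -0.159, 0.689]
force: [0.2, -0.2, -7.8]
finger_gap: 0.206
```

```bash
python3 lid.py b; python3 -c "
from h import *
s=pickle.load(open('sceneb.pkl','rb'));cv2.imwrite('pics/s8c.png',cv2.resize(s['image'][130:260,140:270],None,fx=4.5,fy=4.5))
to(.4978,-.2476,.24,-26.3)"
```

```text
top 14
scene 613 ctr [ 498.4 -246.9] z 0.1473 exp 0.1448 tilt [-0.012  0.006] tcp [ 0.4979 -0.2468  0.3033] F [ 0.21 -0.19 -7.84]
pos [ 0.4979 -0.2469  0.3033] down [ 0.001  0.001 -1.   ] yaw -26.13 -> rel mm [63.3 -0.8  0.1] spin 0.16647802016052538
```

View pics/s8c.png

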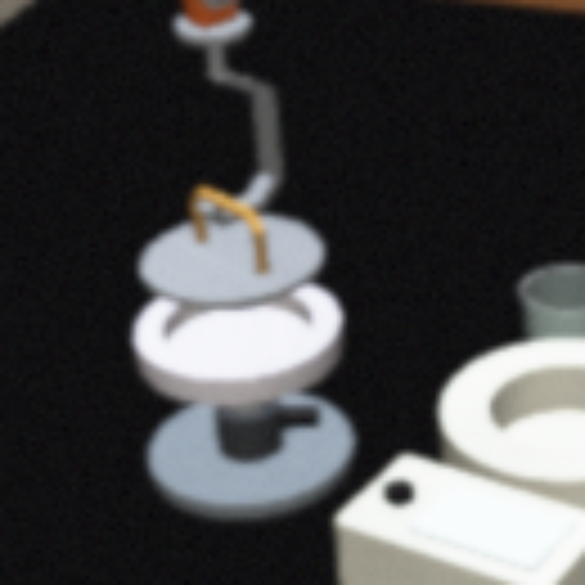

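Call:
play_rows:
  series:
    - [0.003,-0.001,0,0]
    - [0.008,-0.001,0,0]
    - [0.014,-0.001,0,0]
    - [0.02,-0.001,0,0]
    - [0.025,-0.001,0,0]
    - [0.029,-0.001,0,0]
    - [0.031,-0.001,0,0]
    - [0.0325,-0.001,0,0]
    - [0.034,-0.001,0,0]
    - [0.0355,-0.001,0,0]
    - [0.037,-0.001,0,0]
    - [0.037,-0.001,0,0]
    - [0.037,-0.001,0,0]

```text
t: 16.8
tcp_pos: [0.4975, -0.2477, 0.2663]
tool_rot: [0.16, 0.688, -0.159, 0.689]
force: [-0.4, 0.1, -7.4]
finger_gap: 0.206
```

```bash
python3 lid.py c
```

```text
top 5
scene 698 ctr [ 504.  -246.2] z 0.1098 exp 0.1078 tilt [-0.031 -0.009] tcp [ 0.4975 -0.2477  0.2663] F [-0.44  0.06 -7.39]
```

Call:
play_rows:
  series:
    - [0.001,0,0,0]
    - [0.002,0,0,0]
    - [0.003,0,0,0]
    - [0.004,0,0,0]
    - [0.004,0,0,0]
    - [0.004,0,0,0]

```text
t: 17.5
tcp_pos: [0.4981, -0.2482, 0.2632]
tool_rot: [0.16, 0.688, -0.16, 0.69]
force: [-0.1, 0.5, -2.6]
finger_gap: 0.203
```

Call:
play_rows:
  series:
    - [0.001,0,0,0]
    - [0.002,0,0,0]
    - [0.003,0,0,0]
    - [0.004,0,0,0]
    - [0.004,0,0,0]
    - [0.004,0,0,0]

```text
t: 18.1
tcp_pos: [0.4981, -0.2482, 0.2591]
tool_rot: [0.16, 0.688, -0.16, 0.69]
force: [0.4, 0.2, -1.5]
finger_gap: 0.203
```

```bash
python3 lid.py d
```

```text
top 21 ctr [ 501.4 -241.7] z 0.1091 exp 0.1006 tilt [-0.145 -0.096] tcp [ 0.4981 -0.2482  0.2591] F [ 0.43  0.2  -1.45]
scene 369 ctr [ 505.3 -243.5] z 0.1037 exp 0.1006 tilt [-0.056 -0.024] tcp [ 0.4981 -0.2482  0.2591] F [ 0.43  0.2  -1.45]
```

Call:
play_rows:
  series:
    - [0.002,0,0,0]
    - [0.005,0,0,0]
    - [0.008,0,0,0]
    - [0.011,0,0,0]
    - [0.013,0,0,0]
    - [0.0143,0,0,0]
    - [0.0143,0,0,0]

```text
t: 18.9
tcp_pos: [0.4981, -0.2482, 0.2447]
tool_rot: [0.16, 0.688, -0.16, 0.69]
force: [-0.1, -0.1, -1.7]
finger_gap: 0.203
```

```bash
cat > seat.py <<'E'
from h import *
from scipy.optimize import least_squares
import sys
s=snapshot('scene');cv2.imwrite(f'pics/{sys.argv[1]}.png',cv2.resize(s['image'][130:260,140:270],None,fx=4.5,fy=4.5))
p=cloud(s)
m=(np.hypot(p[...,0]-.4978,p[...,1]+.2478)<.045)&(abs(p[...,2]-.107)<.007); q=p[m]
A=np.c_[q[:,:2]-[.4978,-.2478],np.ones(len(q))]; c=np.linalg.lstsq(A,q[:,2],rcond=None)[0]; print('flange plane',len(q),c.round(4))
m=(np.hypot(p[...,0]-.4978,p[...,1]+.2478)<.045)&(p[...,2]>.13)&(p[...,2]<.15); q=p[m]; print('loop top',len(q),q.mean(0).round(4) if len(q) else '')
r=np.hypot(p[...,0]-.4978,p[...,1]+.2478)
q=p[(r<.07)&(r>.054)&(p[...,2]>.09)&(p[...,2]<.12)]; print('ring z',np.median(q[:,2]))
print(manip.sense()['force'],manip.sense()['tcp_pos'],manip.sense()['t'])
E
python3 seat.py s9
```

```text
flange plane 378 [-0.0013  0.0028  0.1079]
loop top 89 [ 0.4902 -0.2412  0.1404]
ring z 0.09908412834714357
[-0.0660927  -0.03540027 -2.05563569] [ 0.49817447 -0.24825804  0.24483791] 18.95
```

View pics/s9.png

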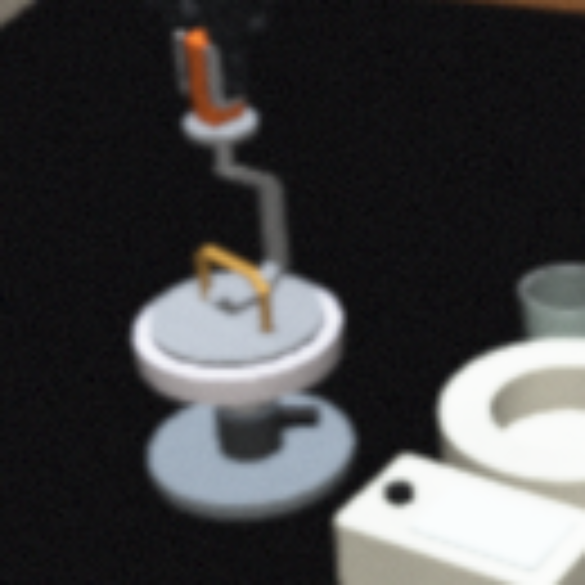

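Lid seated flat in the ring, hook free under the loop (at about (235,300) in the crop). Backing out along -x.

Call:
play_rows:
  series:
    - [0,0,-0.003,0]
    - [0,0,-0.007,0]
    - [0,0,-0.011,0]
    - [0,0,-0.015,0]
    - [0,0,-0.02,0]
    - [0,0,-0.025,0]
    - [0,0,-0.03,0]
    - [0,0,-0.035,0]
    - [0,0,-0.04,0]
    - [0,0,-0.045,0]
    - [0,0,-0.052,0]
    - [0,0,-0.058,0]
    - [0,0,-0.063,0]
    - [0,0,-0.065,0]
    - [0,0,-0.065,0]

```text
t: 20.45
tcp_pos: [0.4396, -0.2195, 0.2447]
tool_rot: [0.16, 0.688, -0.16, 0.69]
force: [-0.2, -0.5, -1.2]
finger_gap: 0.203
```

```bash
python3 seat.py s10
```

```text
flange plane 437 [-0.0049 -0.0004  0.1079]
loop top 56 [ 0.5002 -0.2443  0.1408]
ring z 0.098900084376328
[-0.41416478 -0.0272675  -1.5583706 ] [ 0.4399112  -0.21969492  0.24477053] 20.5
```

View pics/s10.png

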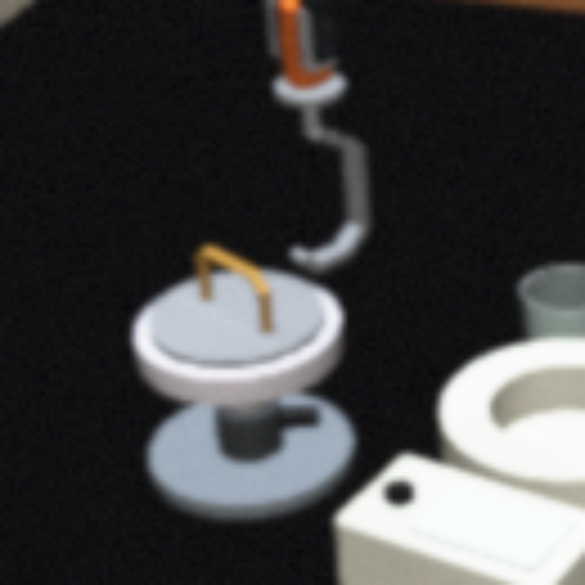

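Unhooked, lid unmoved. Back to the rack standoff.

```bash
python3 -c "
from h import *
to(.4104,.2642,.285,-10.45)"
```

```text
pos [ 0.4399 -0.2197  0.2448] down [ 0.003 -0.    -1.   ] yaw -26.14 -> rel mm [ -40.6  421.5 -239.5] spin -15.686441406033097
```

Call:
play_rows:
  series:
    - [-0.012,0,-0.001,0]
    - [-0.03,0.01,-0.005,0]
    - [-0.04,0.035,-0.018,-1]
    - [-0.04,0.07,-0.037,-3]
    - [-0.04,0.105,-0.057,-5]
    - [-0.04,0.14,-0.077,-7]
    - [-0.04,0.175,-0.097,-9]
    - [-0.04,0.21,-0.117,-11]
    - [-0.04,0.245,-0.137,-13]
    - [-0.04,0.28,-0.157,-15]
    - [-0.04,0.315,-0.178,-15.7]
    - [-0.04,0.35,-0.198,-15.7]
    - [-0.04,0.38,-0.216,-15.7]
    - [-0.04,0.405,-0.23,-15.7]
    - [-0.04,0.417,-0.237,-15.7]
    - [-0.04,0.4215,-0.2395,-15.7]
    - [-0.04,0.4215,-0.2395,-15.7]
    - [-0.04,0.4215,-0.2395,-15.7]

```text
t: 22.3
tcp_pos: [0.4106, 0.2632, 0.2845]
tool_rot: [0.064, 0.703, -0.065, 0.705]
force: [-0.0, -1.0, -1.7]
finger_gap: 0.206
```

```bash
python3 -c "
from h import *
to(.4104,.2639,.184,-10.45)
to(.4903,.2493,.184,-10.45)
s=snapshot('scene'); cv2.imwrite('pics/s11.png',cv2.resize(s['image'][90:290,260:460],None,fx=3,fy=3)); pickle.dump(s,open('s11.pkl','wb'))
"
```

```text
pos [0.4106 0.2632 0.2845] down [ 0.003 -0.001 -1.   ] yaw -10.49 -> rel mm [100.5   0.7  -0.7] spin -0.041741572083410006
pos [0.4106 0.2632 0.2845] down [ 0.003 -0.001 -1.   ] yaw -10.49 -> rel mm [100.8   0.9  80.5] spin -0.041741572083410006
```

View pics/s11.png

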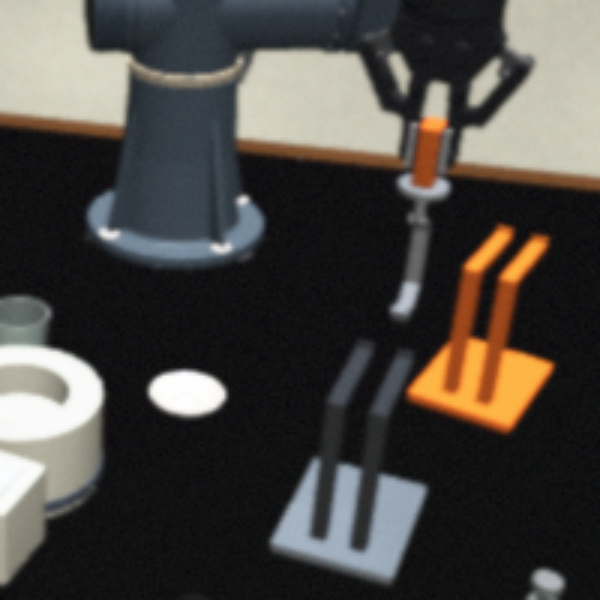

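Lifter still held upright as before, same pose as on leaving the rack. Descend, slide in, lower.

Call:
play_rows:
  series:
    - [0.015,0.001,0,0]
    - [0.04,0.001,0,0]
    - [0.07,0.001,0,0]
    - [0.09,0.001,0,0]
    - [0.1,0.001,0,0]
    - [0.1005,0.001,0,0]
    - [0.1005,0.001,0.005,0]
    - [0.1005,0.001,0.015,0]
    - [0.1005,0.001,0.03,0]
    - [0.1005,0.001,0.045,0]
    - [0.1005,0.001,0.06,0]
    - [0.1005,0.001,0.072,0]
    - [0.1005,0.001,0.079,0]
    - [0.1005,0.001,0.0805,0]
    - [0.1005,0.001,0.0805,0]

```text
t: 23.85
tcp_pos: [0.49, 0.2491, 0.184]
tool_rot: [0.065, 0.703, -0.065, 0.705]
force: [-0.7, 0.2, -1.0]
finger_gap: 0.207
```

```bash
python3 -c "
from h import *
print(manip.sense()['force'])
to(.4903,.2493,.165,-10.45)
s=snapshot('scene'); cv2.imwrite('pics/s12.png',cv2.resize(s['image'][140:290,320:460],None,fx=4,fy=4))
"
```

```text
[-0.68131606  0.20052929 -0.97741242]
pos [0.49   0.2491 0.184 ] down [ 0.002 -0.001 -1.   ] yaw -10.53 -> rel mm [19.   0.3  0.2] spin -0.08208612720038388
```

View pics/s12.png

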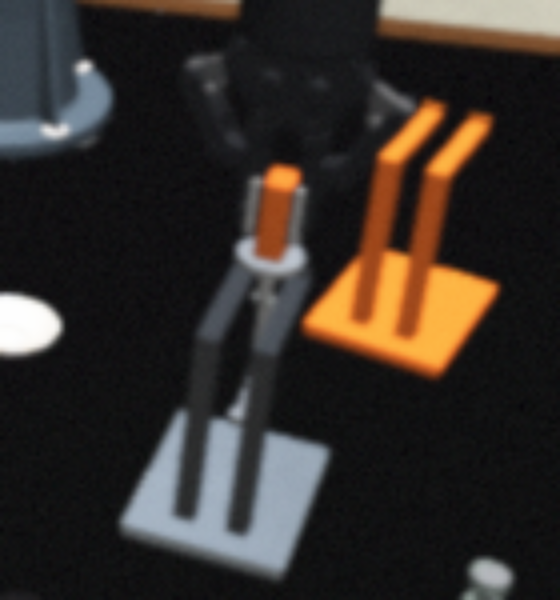

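Call:
play_rows:
  series:
    - [0.004,0,0,0]
    - [0.009,0,0,0]
    - [0.013,0,0,0]
    - [0.0155,0,0,0]
    - [0.017,0,0,0]
    - [0.018,0,0,0]
    - [0.019,0,0,0]
    - [0.019,0,0,0]
    - [0.019,0,0,0]

```text
t: 24.8
tcp_pos: [0.4897, 0.2492, 0.1651]
tool_rot: [0.064, 0.703, -0.065, 0.705]
force: [0.1, 0.0, -1.6]
finger_gap: 0.201
```

Call:
play_rows:
  series:
    - [0,0,0,0]
    - [0,0,0,0]
    - [0,0,0,0]
    - [0,0,0,0]
    - [0,0,0,0]
    - [0,0,0,0]
    - [0,0,0,0]
    - [0,0,0,0]
    - [0,0,0,0]
    - [0,0,0,0]
  claw: 100

```text
t: 25.8
tcp_pos: [0.4897, 0.2492, 0.165]
tool_rot: [0.064, 0.703, -0.065, 0.705]
force: [0.8, -0.5, -0.7]
finger_gap: 0.999
```

Call:
play_rows:
  series:
    - [-0.008,0,0,0]
    - [-0.022,0,0,0]
    - [-0.045,0,0,0]
    - [-0.075,0,0,0]
    - [-0.105,0,0,0]
    - [-0.13,0,0,0]
    - [-0.145,0,0,0]
    - [-0.15,0,0,0]
    - [-0.15,0,0,0]
    - [-0.15,0,0,0]
    - [-0.15,0,0,0]
    - [-0.15,0,0,0]
    - [-0.15,0,0,0]
    - [-0.15,0,0,0]

```text
t: 27.2
tcp_pos: [0.4893, 0.2493, 0.3147]
tool_rot: [0.064, 0.704, -0.065, 0.705]
force: [-0.2, 0.4, -0.3]
finger_gap: 0.999
```

```bash
python3 seat.py s14; python3 -c "
from h import *
s=snapshot('scene'); cv2.imwrite('pics/s13.png',cv2.resize(s['image'],(800,600)))
p=cloud(s);hsv=cv2.cvtColor(s['image'],cv2.COLOR_BGR2HSV)
m=(hsv[...,0]>3)&(hsv[...,0]<22)&(hsv[...,1]>150)&(p[...,0]>.4)&(p[...,0]<.6)&(p[...,1]>.17)&(p[...,1]<.33)&(p[...,2]>.15)&(p[...,2]<.25)
q=p[m]; print('grip',len(q),q.min(0),q.max(0),q.mean(0))
"
```

```text
flange plane 425 [-0.0055 -0.003   0.108 ]
loop top 57 [ 0.5    -0.2448  0.1407]
ring z 0.09869045024382903
[-0.17936617 -0.27238144  0.6214537 ] [0.48935812 0.24934254 0.31477982] 27.25
grip 184 [0.47765436 0.23982438 0.15755472] [0.50332112 0.26068148 0.20697483] [0.49465258 0.25009817 0.18689108]
```

View pics/s13.png

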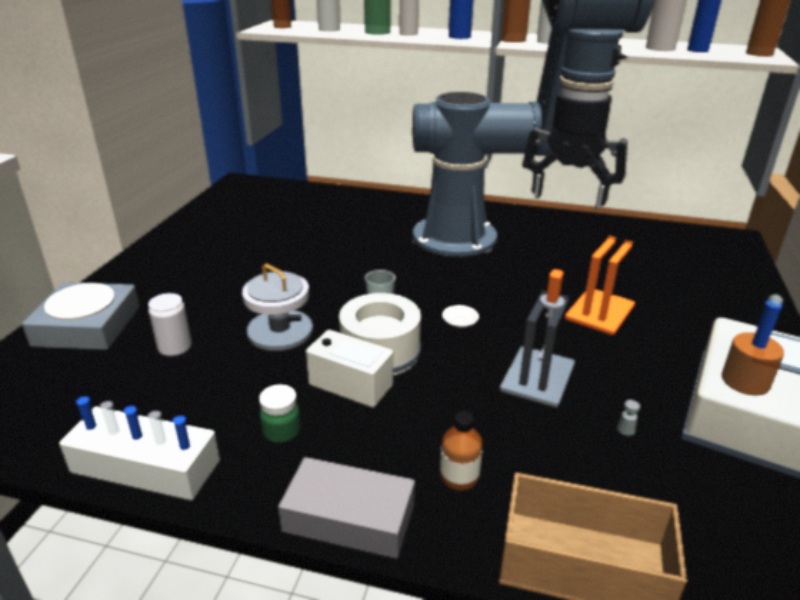

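Lifter hangs as at the start, nothing else moved. One last centring check of the lid with both cameras.

Run:
```python
from h import *
from scipy.optimize import least_squares
for n,b in (('top',0),('scene',.002)):
    s=snapshot(n);p=cloud(s); r=np.hypot(p[...,0]-.4978,p[...,1]+.2478)
    q=p[(r<.056)&(p[...,2]>.1035+b)&(p[...,2]<.112)]
    if len(q)<50: print(n,len(q)); cv2.imwrite('pics/t15.png',s['image']); continue
    h=cv2.convexHull((q[:,:2]*1000).astype(np.float32))[:,0]
    f=least_squares(lambda v:np.hypot(*(h-v[:2]).T)-v[2],[*h.mean(0),52],loss='soft_l1'); print(n,len(q),f.x.round(1),np.abs(f.fun).mean())
    q=p[(r<.075)&(p[...,2]>.085)&(p[...,2]<.112)]
    h=cv2.convexHull((q[:,:2]*1000).astype(np.float32))[:,0]
    f=least_squares(lambda v:np.hypot(*(h-v[:2]).T)-v[2],[*h.mean(0),60],loss='soft_l1'); print(' ring',f.x.round(1))
    cv2.imwrite(f'pics/{n}15.png',s['image'])
```

```text
top 670 [ 498.1 -248.8   53.1] 1.2470182957663112
 ring [ 497.9 -246.9   59.6]
scene 569 [ 497.1 -248.9   52. ] 0.8417260161444556
 ring [ 499.8 -247.    58.9]
```

Lid is centred within about 2–3 mm (mechanical slack is 3 mm), level to 0.006 rad. Handing in.

```bash
python3 -c "
from h import *
print(manip.sign_off(), manip.sense()['t'])"
```

```text
the job is handed in; nothing more can be done
the job is handed in; nothing more can be done
```

The lid is seated in the cooling stand's ring, the lifter is back on the grey rack, and the job was handed in at about 27 s. The sign-off gave no verdict, so the results below are my own checks.

**What I did:** I took the lifter from the rack, hooked it under the loop and lifted the lid level, with the wrist reading about 7.6 N for lifter and lid together. I lowered it onto the stand in 1 mm steps. It touched down at a ring height of about 0.099 m, where the wrist force fell from 7.4 to 2.6 N. I then backed the hook out without moving the lid and hung the lifter up.

**Last checks:**
- **Lid seating:** It is level to about 0.006 rad, and the flange is at the height expected for full seating.
- **Lid centring:** The lid is 2 to 3 mm off the ring's centre, against the 6 mm allowed. The two cameras differ by 1 to 2 mm on this.
- **Lifter:** It hangs with its grip at the same position and height as at the start, and the gripper is open and 0.15 m above it.
- **Other things:** Nothing else appears to have moved in the final picture.

**Where checks disagreed:** Two circle fits made while the lifter blocked the view gave scattered lid centres. I discarded them and relied on the later unobstructed measurements.

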